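Clamp a glass sample cell in the cell press

ROBOT

A 6-joint arm with a two-finger parallel gripper is mounted at the origin on the work surface. World frame = base frame: x ahead of the robot, y to its left, z up, the work surface at z = 0. Lengths are in mm, angles in rad, forces in N, time in s.
With the tool pointing down it reaches from about 350 to 850 mm from the base axis. Payload 8.1 kg.
Tool frame: the origin (TCP) lies midway between the tips of the shut fingers; the grasp point (between the pads) lies 19 mm behind it; x points along the fingers, y is the direction in which the jaws open and shut, and the axes are right-handed (so a half turn about x gives the same grasp; the last joint's range is limited). The gripper opens to 85 mm and grips with 20 to 120 N. Pads are 22 mm wide; open, the fingers measure 114 mm over their backs; the gripper's body (76 mm by 85 mm) begins 54 mm behind the grasp point. The pads swing forward as they close: fully open they stand 13 mm farther back than shut.
Start: joints at [-0.085, 0.13, 1.488, -0, 1.523, -0.085], TCP at [600.004, 0.022, 231.292] pointing down, gripper open.
Joint ranges: [-2.96, 2.96], [-0.89, 2.26], [0.02, 2.5], [-1.34, 4.48], [0, 2.73], [-2.66, 2.66]. Speed limits (rad/s): [2.39, 2.39, 2.79, 3.14, 3.14, 3.14].

INTERFACE

Orientations are given as a unit quaternion [x, y, z, w].
In Python, from station import manip gives the robot as it stands.
- The arm moves only by the shell command python3 -m creep 'ROWS' [FORCE]. ROWS is JSON, one flat list of numbers, 7 for each row, row after row: the shift along the tool's x, y, z in m, then the turn, a rotation vector about the tool's x, y, z in rad, then the opening, from -1 (shut) to 1 (fully open), so that 0 is half open. In form: [tx, ty, tz, ax, ay, az, grip, tx, ty, tz, ax, ay, az, grip, ...]. A call has 1 to 8 rows; each row shifts and turns the commanded pose from where the row before left it, along the tool's axes as they then stand; what a row does not reach is not made up. A row lasts 1/10 s, in which the tool goes at most 50 mm and 8.59 degrees, less where a joint would pass 70% of its speed; a pose out of reach is approached as far as the arm can. A call with a gripper value outside its range is refused whole. The fingers move at their own pace and stop on an object; FORCE is the grip in N (left out, the last holds). Time passes only in rows, so rows that do not move let the fingers close. It gives the time, the measured TCP pose, the force and the opening at its end, in the units of the state.
- manip.get_obs(): the state, without advancing time (a new reading comes with each control period).
- manip.grab_frame(name): name is "scene" or "side" or "wrist"; returns a dict with "frame" (384x512x3 uint8, red, green, blue), "depth" (384x512 float32, mm along the optical axis (not along the pixel's ray), 0 where there is no reading), "fx", "fy", "cx", "cy" (pixels), "R" (3x3) and "t" (3): a world point X has camera coordinates R X + t; the wrist camera has in their place "mount" (4x4, takes a point from camera to tool coordinates, whose origin is the TCP and whose axes are the tool frame's). Camera axes: x right, y down, z forward; pixel columns grow to the right and rows downward; lengths in mm; the calibration is good to about 2 mm. A picture is of the moment at which its call begins: read the wrist's pose just before it.
- manip.job_done(): hands the job in, once; it reports no verdict.
The state is a dict: "time_s": time; "q": joint angles; "qvel": joint speeds; "joint_torque": joint torques, N m; "tool_pos": TCP position; "tcp_rot": TCP orientation; "wrist_force": force on the tool from outside, world axes, zero at the start; "moment": the same for the moment, N m; "grip_width": opening from 0.0 (shut) to 1.0 (fully open).
Only numpy, scipy, OpenCV 4.12 (cv2) and the standard library are available. Lean on these libraries where they do the work, as an engineer would, in place of code of your own. Each camera call takes 0.05 s, during which the arm holds its last target. There are 200 camera calls.

TASK

Slide the sample-cell holder (the flat metal paddle with the orange post) into the cell press, fully home against the red stop, without ramming it. Then wind the red-gripped crank clockwise until the pad meets the glass cell and snug it by feel: stop when the crank takes about one and a half to two times its free-running effort, never harder, because the glass cracks. Let go and leave it clamped, with the other glassware undisturbed.

Things in the scene. Friction and masses are not known exactly. Their poses are not given: they have to be found in the camera images.
- press: Cell press, bolted down. Origin: on the bench, on the vertical screw's axis. Holder goes in along its +x. Grey base 12 mm thick, x -110 to 60, y +-75 mm. Pillars at y +-60; blue bridge x +-15, z 85 to 105. Guide rails, tops 24 mm above the bench, leave a 48 mm channel, x -80 (flared mouth) to 29. Red stop's face at x 24: a holder that is home has its origin at x 0, y 0, axes parallel.
- anvil: Brass floor of the press's channel, 47 mm wide, from 105 mm before the screw axis to the stop. Origin: on its top face, below the screw. Its height setting differs from time to time: the top lies 12.5 to 16.5 mm above the bench. The holder lies flat on it when home.
- stop: Red end stop across the press's channel, 48 mm wide, 16 mm high. Origin: centre of its face's lower edge, on the base plate. Do not ram it: keep under 25 N.
- holder: Loose aluminium paddle, 0.24 to 0.4 kg, 164 x 44 x 8 mm. Origin: underside, below the centre of the round glass cell; the plate reaches 24 mm to +x and 140 mm to -x. The cell is 40 mm across, its top 24 mm above the underside. The orange grip post, 20 mm along x and 18 mm along y, stands at x -125, from 8 to 50 mm above the underside.
- cell_top (a point): Centre of the glass cell's top face, on which the pad must press.
- post (a point): On the axis of the orange grip post, 32 mm above the holder's underside, 18 mm below the post's top: where to grip it, across its 18 mm width.
- screw: The screw with the round black rubber pad (32 mm across) at its foot; it only goes up and down, driven by the crank. Origin: on the axis near the foot. The pad sits on an adjustable sleeve: its lower face, which meets the cell, lies 0 to 6 mm below this origin, differently each time, so where it meets the cell must be felt.
- crank (a joint): Crank angle, rad, growing clockwise seen from above; each turn lowers screw, pad and crank 24 mm. At 0 the arm points to the press's -x. Range 0 to 11, starts at 0 to 3. Even drag, about 6 N at the grip while turning (less at standstill); stays where left. Once the pad meets the cell the effort climbs within half a radian: snug is 3 to 5 N above free running, the glass cracks at 8 N above it.
- knob (a point): On the axis of the crank's upright red grip: a cylinder 18 mm thick, 36 mm tall, spinning freely on its pin, 45 mm from the screw axis. The point lies 13 mm below the grip's top and 24 mm above the top of the crank arm. Take it from above; it circles and sinks with the crank.
- stain_a: Pink stain bottle, 50 mm across, 88 mm tall; bystander. Origin: underside.
- stain_b: Dark red stain bottle, 50 mm across, 88 mm tall; bystander. Origin: underside.
- dish: Clear petri dish, 84 mm across, 20 mm tall; bystander. Origin: underside.
- mortar: White mortar, 110 mm across, 60 mm tall; bystander. Origin: underside.
- beaker: Clear beaker, 72 mm across, 90 mm tall; bystander. Origin: underside.
- wash_bottle: Milky wash bottle, 74 mm across, 205 mm tall; bystander. Origin: underside.
Things that resemble listed ones, but are neither listed nor needed, are in the scene too. Of the things that look like the holder, the middle-sized one is meant.

How it is judged:
By the outcome, as a careful person would: the job done as asked, in the order asked, and still so for the second after the job is handed in, with the robot touching nothing.
It also fails if it takes over 72 s, if anything falls off the work surface, if the arm or the gripper's body presses on something with over 40 N, if the wrist force passes 120 N, or if a joint passes its speed limit or range.

## Working session

There is one attempt and no reset: what is moved stays moved. The work goes in short steps, Python scripts to look and compute and a shell command to move; the robot and the scene stay as the last step left them, time stands still between calls to the robot, and variables do not carry over. Pictures are saved under pics/ and viewed, about 8 in all and at most 12, crops included, and the job is handed in when it is done.

```bash
ls; mkdir -p pics; python3 - <<'E'
from station import manip
import cv2,numpy as np
np.set_printoptions(precision=3,suppress=True)
o=manip.get_obs();print(o)
for n in("scene","side"):
    f=manip.grab_frame(n);cv2.imwrite(f"pics/{n}0.png",f["frame"][:,:,::-1]);np.savez(f"pics/{n}0.npz",**f)
    print(n,f["fx"],f["fy"],f["cx"],f["cy"],f["R"],f["t"], -f["R"].T@f["t"])
E
```

```text
pics
{'time_s': 0.0, 'q': array([-0.085,  0.131,  1.489, -0.   ,  1.523, -0.085]), 'qvel': array([-0.   , -0.001,  0.001, -0.001, -0.   , -0.   ]), 'joint_torque': array([ -0.002, -56.94 , -50.056,  -0.   ,   0.014,   0.   ]), 'tool_pos': array([599.424,   0.062, 230.231]), 'tcp_rot': array([ 0.5  ,  0.501, -0.5  ,  0.5  ]), 'wrist_force': array([ 0.002, -0.122,  0.17 ]), 'moment': array([ 0.017, -0.006,  0.037]), 'grip_width': 1.0035958554489326}
scene 354.967896456794 354.967896456794 255.4954992648551 193.84407727591486 [[ 0.855  0.518  0.01 ]
 [ 0.45  -0.732 -0.512]
 [-0.258  0.443 -0.859]] [-502.937 -184.905 1495.432] [ 899.633 -536.284 1194.367]
side 456.04296630346164 456.04296630346164 253.9686421295778 190.38592094954967 [[-0.956 -0.294 -0.002]
 [-0.147  0.481 -0.864]
 [ 0.255 -0.826 -0.503]] [ 559.6    180.387 1362.409] [ 213.692 1202.883  842.174]
```

View pics/scene0.png

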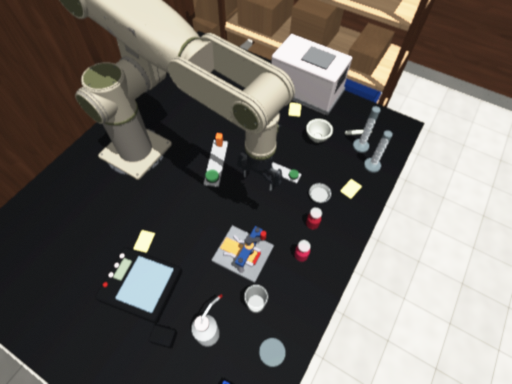

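View pics/side0.png

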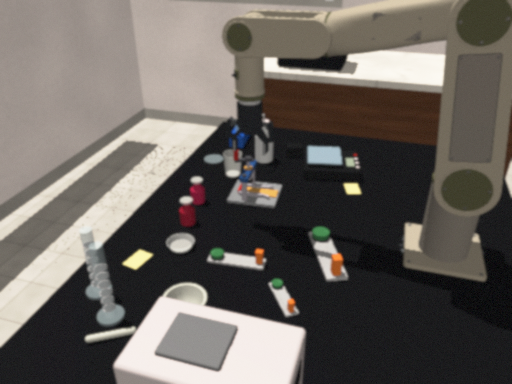

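Scene view: the press is at about (243,253), and the holder-like paddles at (217,160) and (285,172). Side view: three paddles at (327,255), (237,260) and (283,297), and the press at (255,190). I'll measure the paddles and the press next.

```bash
cat > h.py <<'E'
import numpy as np,cv2
np.set_printoptions(precision=2,suppress=True)
def campose(f,o=None):
    """camera->world rotation and origin"""
    if "mount" in f and o is not None:
        from scipy.spatial.transform import Rotation as Ro
        W=Ro.from_quat(o["tcp_rot"]).as_matrix();M=np.array(f["mount"])
        return W@M[:3,:3], W@M[:3,3]+o["tool_pos"]
    R=np.array(f["R"]);return R.T,-R.T@np.array(f["t"])
def ray(f,u,v,P):
    return P[0]@np.array([(u-f["cx"])/f["fx"],(v-f["cy"])/f["fy"],1.])
def onplane(f,u,v,z,P):
    d=ray(f,u,v,P);return P[1]+d*(z-P[1][2])/d[2]
def cloud(f,P):
    d=np.array(f["depth"]);v,u=np.indices(d.shape)
    c=np.stack([(u-f["cx"])/f["fx"]*d,(v-f["cy"])/f["fy"]*d,d],-1)
    return c@P[0].T+P[1]
def tri(a,b):
    """rays [(o,d),..] -> closest point and gap"""
    (p,d),(q,e)=a,b;s=np.linalg.lstsq(np.c_[d,-e],q-p,rcond=None)[0]
    x,y=p+s[0]*d,q+s[1]*e;return (x+y)/2,np.linalg.norm(x-y)
def blobs(f,lo,hi,amin=8):
    hsv=cv2.cvtColor(np.ascontiguousarray(f["frame"]),cv2.COLOR_RGB2HSV)
    m=cv2.inRange(hsv,np.array(lo),np.array(hi))
    n,l,s,c=cv2.connectedComponentsWithStats(m)
    return [(c[i],s[i][4],l==i) for i in range(1,n) if s[i][4]>=amin]
COL=dict(orange=((5,150,120),(16,255,255)),green=((55,100,30),(90,255,255)),red=((0,180,120),(4,255,255)),blue=((105,120,50),(125,255,255)),yellow=((17,100,120),(28,255,255)))
E
python3 - <<'E'
from h import *
for n in("scene","side"):
    f=dict(np.load(f"pics/{n}0.npz"));P=campose(f);C=cloud(f,P)
    for k,(lo,hi) in COL.items():
        for c,a,m in blobs(f,lo,hi):
            p=C[m];p=p[np.array(f["depth"])[m]>0]
            if len(p): print(n,k,c,a,"med",np.median(p,0),"zmax",p[:,2].max())
    I=cv2.resize(f["frame"][170:330,170:370] if n=="scene" else f["frame"][110:270,170:370],None,fx=4,fy=4,interpolation=cv2.INTER_CUBIC)
    cv2.imwrite(f"pics/{n}c.png",I[:600,:,::-1])
E
```

```text
scene orange [218.81 138.47] 83 med [290.43 196.45  58.52] zmax 73.48660338995728
scene orange [254.54 257.23] 13 med [ 678.12 -154.7    26.91] zmax 33.11598849401548
scene green [293.59 173.36] 64 med [627.63 226.7   23.39] zmax 31.803908035959466
scene green [211.46 175.82] 114 med [360.5   43.36  33.02] zmax 39.33066298072731
scene red [263.46 234.39] 28 med [ 691.44 -126.35  181.7 ] zmax 185.88374614876273
scene red [256.11 257.44] 18 med [ 683.38 -154.08   28.87] zmax 32.624132852562525
scene red [104.83 284.11] 18 med [ 314.17 -494.63   48.19] zmax 51.80520345271566
scene blue [361.43  90.7 ] 415 med [ 615.95 1218.59 -333.89] zmax 6.44047962829427
scene blue [254.86 232.21] 80 med [ 647.51 -105.29  105.42] zmax 148.835522611721
scene blue [242.63 256.45] 132 med [ 658.35 -196.47  104.94] zmax 118.4959781810685
scene blue [225.08 381.84] 25 med [ 803.53 -525.22   49.88] zmax 54.94907420370987
scene yellow [230.97 246.01] 214 med [ 582.08 -159.26   16.81] zmax 22.454728089473065
scene yellow [249.07 245.83] 29 med [ 659.3 -158.2  109.7] zmax 112.12896018429478
scene yellow [251.9
[... 350 characters left out ...]
5.94  54.5   30.3 ] zmax 36.39935190126971
side green [216.7  252.56] 113 med [627.84 231.05  22.89] zmax 27.66179922219999
side green [277.11 282.24] 85 med [430.02 296.5   17.25] zmax 21.066902562719633
side blue [233.5  130.71] 38 med [ 845.13 -546.54   60.77] zmax 314.9802958079972
side blue [241.65 139.46] 153 med [ 808.45 -526.9    26.59] zmax 312.9385869042503
side blue [229.75 142.  ] 32 med [ 855.6  -514.29   24.13] zmax 288.9834936722034
side blue [253.58 163.04] 24 med [ 649.04 -203.06  102.61] zmax 106.65529935121424
side blue [245.09 175.84] 74 med [646.62 -87.83 102.92] zmax 108.39487834608326
side yellow [264.61 191.18] 137 med [ 589.39 -160.8    15.24] zmax 19.907047351314418
```

View pics/scenec.png

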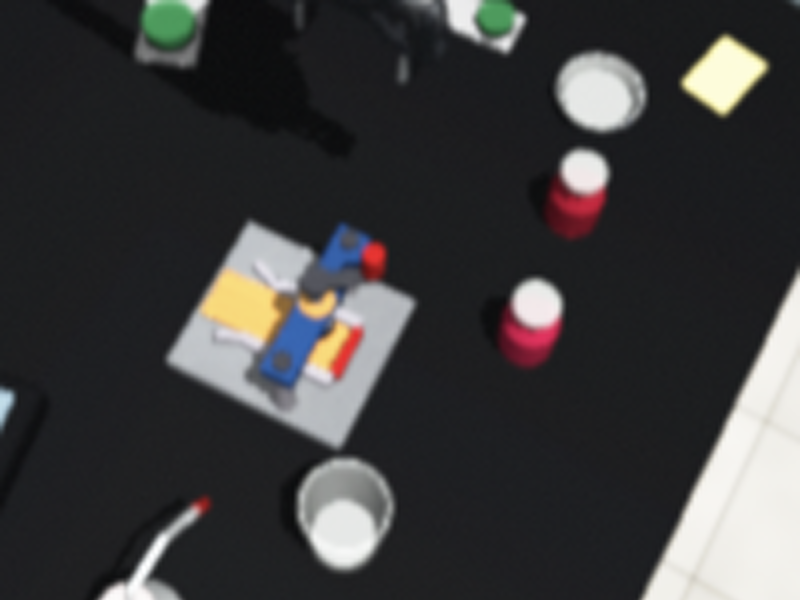

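The crop shows the press with its mouth on the left, towards the robot. The red stop is at about (345,352) and the crank knob at (373,260). Post to cell is 125 mm for the paddle at (502,228), so that is the right one, with yaw near 0.

```bash
python3 - <<'E'
from station import manip
from h import *
o=manip.get_obs();f=manip.grab_frame("wrist");P=campose(f,o)
print(f["mount"],f["fx"],f["cx"],f["cy"]);print(P)
C=cloud(f,P)
for k,(lo,hi) in COL.items():
    for c,a,m in blobs(f,lo,hi,30): print(k,c,a,np.median(C[m],0))
for u,v in((0,0),(511,0),(511,383),(0,383)): print(onplane(f,u,v,0,P))
E
```

```text
[[   0.     -0.27    0.96 -142.56]
 [   1.      0.      0.     -1.11]
 [  -0.      0.96    0.27  -67.91]
 [   0.      0.      0.      1.  ]] 304.833022499547 254.13420989540282 190.46300478890515
(array([[ 1.  ,  0.  , -0.  ],
       [ 0.  , -0.96, -0.27],
       [-0.  ,  0.27, -0.96]]), array([598.64,  67.93, 372.92]))
green [ 37.19 121.91] 2221 [360.94  50.42  32.2 ]
red [322.91 282.06] 33 [ 686.26 -150.96   27.99]
blue [305.03 286.36] 1471 [ 648.98 -109.29  104.67]
yellow [228.74 266.92] 50 [ 565.85 -135.36   15.64]
yellow [274.03 280.92] 837 [ 625.69 -154.76   16.26]
yellow [309.49 322.21] 284 [ 654.54 -144.25  108.85]
yellow [ 65.49 371.52] 99 [ 331.11 -309.55    1.18]
[322.6  177.81   0.  ]
[875.32 177.97   0.  ]
[ 993.38 -342.86    0.  ]
[ 205.87 -345.12    0.  ]
```

```bash
python3 -m creep '[0.005,-0.025,-0.036,0,0,0,1, 0.005,-0.025,-0.036,0,0,0,1, 0.005,-0.025,-0.036,0,0,0,1, 0.005,-0.025,-0.036,0,0,0,1, 0.005,-0.025,-0.036,0,0,0,1, 0.005,-0.025,-0.036,0,0,0,1, 0,0,0,-0.1428,0,0,1, 0,0,0,-0.1428,0,0,1]'
python3 -m creep '[0,0,0,-0.1428,0,0,1, 0,0,0,-0.1428,0,0,1, 0,0,0,-0.1428,0,0,1, 0,0,0,-0.1428,0,0,1, 0,0,0,-0.1428,0,0,1, 0,0,0,-0.1428,0,0,1, 0,0,0,-0.1428,0,0,1, 0,0,0,-0.1428,0,0,1]'
python3 -m creep '[0,0,0,-0.1428,0,0,1, 0,0,0,0,0,0,1, 0,0,0,0,0,0,1]'
cat > look.py <<'E'
import sys;from h import *
from station import manip
o=manip.get_obs();f=manip.grab_frame("wrist");P=campose(f,o);n=sys.argv[1]
print("t",o["time_s"],"tcp",o["tool_pos"],o["tcp_rot"])
np.savez(f"pics/{n}.npz",Pr=P[0],Pt=P[1],**f);cv2.imwrite(f"pics/{n}.png",f["frame"][:,:,::-1])
C=cloud(f,P)
for k,(lo,hi) in COL.items():
    for c,a,m in blobs(f,lo,hi,30): print(k,c,a,np.median(C[m],0))
E
python3 look.py w1
```

```text
time_s: 0.95
tool_pos: [448.7, 217.3, 200.9]
tcp_rot: [0.421, 0.568, -0.422, 0.568]
wrist_force: [-0.3, -1.0, 0.2]
grip_width: 0.999
time_s: 1.75
tool_pos: [449.8, 215.9, 201.0]
tcp_rot: [0.048, 0.706, -0.048, 0.705]
wrist_force: [0.1, 0.2, -0.2]
grip_width: 1.001
time_s: 2.05
tool_pos: [449.9, 216.0, 201.1]
tcp_rot: [0.001, 0.707, -0.002, 0.707]
wrist_force: [0.2, 0.4, -0.3]
grip_width: 0.996
t 2.05 tcp [449.88 215.98 201.14] [ 0.    0.71 -0.    0.71]
orange [236.55  10.1 ] 276 [301.5  201.11  46.37]
orange [411.03  98.22] 311 [374.25 371.11  26.83]
orange [257.9  213.31] 191 [492.87 219.91  33.33]
green [84.81 79.63] 2778 [356.39  53.2   32.26]
green [329.73 152.62] 612 [429.79 297.02  18.43]
green [265.5  311.51] 811 [623.44 229.72  23.81]
yellow [420.5   98.34] 179 [374.34 375.67  38.44]
yellow [258.1  227.83] 252 [502.77 219.77  49.9 ]
```

View pics/w1.png

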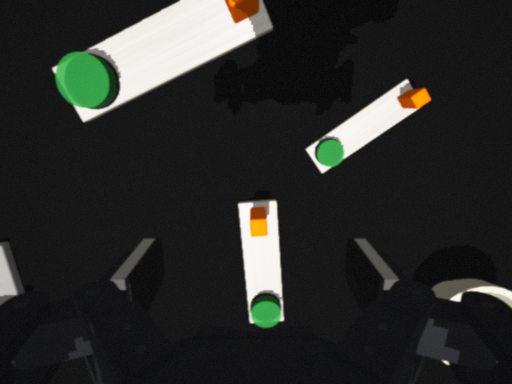

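The wrist view shows the middle paddle between the fingers: post top at (258,228), cell at (265,311), tilted slightly. The decoys are well clear. I'll fit the plate outline on two planes, and triangulate after a second view from closer.

```bash
python3 -m creep '[0.02,0.002,0.012,0,0,0,1, 0.02,0.002,0.012,0,0,0,1, 0,0,0,0,0,0,1,0,0,0,0,0,0,1]'; python3 look.py w2
cat > fit.py <<'E'
import sys;from h import *
res=[]
for n in sys.argv[1:]:
    f=dict(np.load(f"pics/{n}.npz"));P=(f["Pr"],f["Pt"])
    hsv=cv2.cvtColor(f["frame"],cv2.COLOR_RGB2HSV);C=cloud(f,P)
    roi=(abs(C[...,0]-560)<120)&(abs(C[...,1]-225)<50)&(C[...,2]>3)
    pl=roi&(C[...,2]<14)&(hsv[...,2]>110)
    v,u=np.nonzero(pl);w=np.array([onplane(f,a,b,8,P)[:2] for a,b in zip(u,v)])
    print(n,"plate rect z8",cv2.minAreaRect(w.astype(np.float32)))
    top=roi&(C[...,2]>45);v,u=np.nonzero(top);print("post top pix",u.mean(),v.mean(),"z",np.median(C[top][:,2]),"rect z50",cv2.minAreaRect(np.array([onplane(f,a,b,50,P)[:2] for a,b in zip(u,v)],np.float32)))
    ct=roi&(hsv[...,0]>50)&(hsv[...,0]<90)&(hsv[...,1]>90)&(C[...,2]>21);v,u2=np.nonzero(ct);print("cell top pix",u2.mean(),v.mean(),"z",np.median(C[ct][:,2]),"pos",cv2.minEnclosingCircle(np.array([onplane(f,a,b,24,P)[:2] for a,b in zip(u2,v)],np.float32)))
    vv,uu=np.nonzero(top);res.append((P[1],ray(f,uu.mean(),vv.mean(),P)))
print("tri post top",tri(*res))
E
python3 fit.py w1 w2
```

```text
time_s: 2.5
tool_pos: [473.4, 219.9, 161.0]
tcp_rot: [0.0, 0.708, -0.001, 0.707]
wrist_force: [0.9, 0.1, 0.4]
grip_width: 1.0
t 2.5 tcp [473.44 219.86 161.04] [ 0.    0.71 -0.    0.71]
orange [433.2   69.72] 458 [375.26 370.89  26.23]
orange [254.37 204.81] 237 [492.93 219.64  34.88]
green [50.6  45.38] 4079 [356.45  53.5   32.2 ]
green [337.33 134.22] 833 [429.48 296.68  18.34]
green [262.82 315.68] 970 [620.67 228.11  23.73]
yellow [446.08  67.47] 260 [374.78 375.77  38.49]
yellow [254.35 220.7 ] 346 [502.62 219.64  49.89]
w1 plate rect z8 ((568.4354248046875, 225.4586181640625), (164.10659790039062, 43.815406799316406), 4.2783308029174805)
post top pix 372.0236902050114 311.5874715261959 z 265.01124352835006 rect z50 ((598.111083984375, 277.1488342285156), (497.7900390625, 214.25531005859375), 89.80606079101562)
cell top pix 266.1272727272727 313.0772727272727 z 24.001548022290876 pos ((598.0086059570312, 277.8365173339844), 74.74988555908203)
w2 plate rect z8 ((568.7249145507812, 225.40367126464844), (164.23898315429688, 43.81698226928711), 4.256811618804932)
post top pix 268.9708023855695 332.78013976802896 z 242.17000915530673 rect z50 ((587.3143920898438, 229.53756713867188), (350.5191955566406, 193.10125732421875), 89.97847747802734)
cell top pix 262.86600496277913 318.08684863523575 z 23.909827962702366 pos ((595.5088500976562, 223.6047821044922), 116.25715637207031)
tri post top (array([384.05, 219.09, 333.42]), np.float64(7.483275260179947))
```

```bash
python3 - <<'E'
from h import *
r=[]
for n in("w1","w2"):
    f=dict(np.load(f"pics/{n}.npz"));P=(f["Pr"],f["Pt"])
    b=[c for c,a,m in blobs(f,*COL["yellow"],30) if abs(c[0]-256)<20][0];r.append((P[1],ray(f,*b,P)))
print("tri post top",tri(*r))
E
python3 -m creep '[0.03,0,0.0072,0,0,0,1, 0.03,0,0.0072,0,0,0,1, 0.03,0,0.0071,0,0,0,1, 0,0,0.0070,-0.0745,0,0,1, 0,0,0,0,0,0,1, 0,0,0,0,0,0,1]'
python3 look.py w3
```

```text
tri post top (array([502.3 , 219.9 ,  50.97]), np.float64(0.08402325489653575))
time_s: 3.15
tool_pos: [503.3, 220.4, 72.9]
tcp_rot: [-0.025, 0.706, 0.026, 0.707]
wrist_force: [0.8, 0.7, -1.0]
grip_width: 1.002
t 3.15 tcp [503.28 220.39  72.9 ] [-0.03  0.71  0.03  0.71]
orange [509.97  24.37] 35 [375.03 367.31   8.9 ]
orange [253.55 204.03] 551 [492.87 219.61  36.09]
green [383.29 108.08] 1992 [430.18 295.96  18.35]
yellow [253.42 227.02] 803 [502.4  219.92  49.91]
```

```bash
python3 -m creep '[0.025,0,-0.001,0,0,0,1, 0.025,0,0,0,0,0,1, 0.008,0,0,0,0,0,1, 0,0,0,0,0,0,1]'; python3 -m creep '[0,0,0,0,0,0,-1, 0,0,0,0,0,0,-1, 0,0,0,0,0,0,-1, 0,0,0,0,0,0,-1, 0,0,0,0,0,0,-1, 0,0,0,0,0,0,-1, 0,0,0,0,0,0,-1]' 90
```

```text
time_s: 3.6
tool_pos: [500.6, 219.8, 12.8]
tcp_rot: [-0.026, 0.707, 0.026, 0.706]
wrist_force: [-0.5, -0.1, 0.2]
grip_width: 1.0
time_s: 4.3
tool_pos: [502.1, 220.1, 14.0]
tcp_rot: [-0.026, 0.706, 0.026, 0.707]
wrist_force: [-1.7, -0.8, 5.7]
grip_width: 0.198
```

Gripped. Now I'll lift and carry to a viewpoint beside the press mouth.

```bash
python3 -m creep '[-0.01,0,0,0,0,0,-1, -0.03,0,0,0,0,0,-1, -0.03,0,0,0,0,0,-1, -0.03,0,0,0,0,0,-1, 0,-0.02,-0.015,0,0,0,-1, 0,-0.03,-0.015,0,0,0,-1, 0,-0.035,-0.015,0,0,0,-1, 0,-0.035,-0.015,0,0,0,-1]';  python3 -m creep '[0,-0.035,-0.015,0.0245,0,0,-1, 0,-0.035,-0.015,0.025,0,0,-1, 0,-0.035,0,0.025,0,0,-1, 0,-0.03,0,0,0,0,-1, 0,-0.015,0,0,0,0,-1, 0,0,0,0,0,0,-1, 0,0,0,0,0,0,-1]'; python3 look.py w4
python3 - <<'E'
from station import manip
import cv2,numpy as np
for n in("scene","side"):
    f=manip.grab_frame(n);np.savez(f"pics/{n}1.npz",**f);cv2.imwrite(f"pics/{n}1.png",f["frame"][:,:,::-1])
E
```

```text
time_s: 5.1
tool_pos: [449.2, 94.9, 113.0]
tcp_rot: [-0.027, 0.707, 0.027, 0.706]
wrist_force: [1.2, 0.5, -3.4]
grip_width: 0.2
time_s: 5.8
tool_pos: [425.3, -55.8, 113.1]
tcp_rot: [0.001, 0.707, -0.0, 0.707]
wrist_force: [0.3, 0.2, -4.3]
grip_width: 0.199
t 5.8 tcp [425.35 -55.77 113.06] [ 0.    0.71 -0.    0.71]
orange [254.19 263.75] 2766 [416.93 -55.85 147.61]
green [400.65 104.86] 4731 [355.82  47.99  32.27]
yellow [253.57 301.26] 435 [432.64 -56.27 148.96]
yellow [128.02 327.91] 215 [ 554.1  -172.42   16.18]
```

View pics/w4.png

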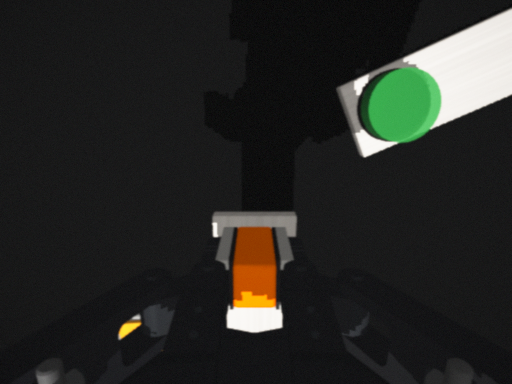

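The wrist view shows the post seated squarely between the pads, but the hand hides the press. I'll carry the holder high above the press, where the camera looks straight down on it.

```bash
python3 -m creep '[-0.03,0,0,0,0,0,-1, -0.04,0,0,0,0,0,-1, -0.04,0,0,0,0,0,-1, -0.03,0,0,0,0,0,-1, 0,-0.01,0.02,0,0,0,-1, 0,-0.012,0.035,0,0,0,-1, 0,-0.013,0.04,0,0,0,-1, 0,-0.013,0.04,0,0,0,-1]';  python3 -m creep '[0,-0.013,0.04,0,0,0,-1, 0,-0.013,0.04,0,0,0,-1, 0,-0.013,0.035,0,0,0,-1, 0,-0.013,0.025,0,0,0,-1, 0,0,0,0,0,0,-1, 0,0,0,0,0,0,-1]'; python3 look.py w5;python3 -m creep '[0,0,-0.03,0,0,0,-1, 0,0,-0.03,0,0,0,-1,0,0,0,0,0,0,-1, 0,0,0,0,0,0,-1]'; python3 look.py w6
```

```text
time_s: 6.75
tool_pos: [562.4, -103.2, 253.2]
tcp_rot: [-0.001, 0.707, 0.001, 0.707]
wrist_force: [0.5, 1.2, -3.2]
grip_width: 0.193
time_s: 7.35
tool_pos: [700.9, -154.9, 251.5]
tcp_rot: [-0.0, 0.708, 0.001, 0.706]
wrist_force: [1.1, -0.3, -2.7]
grip_width: 0.201
t 7.35 tcp [ 700.91 -154.87  251.49] [-0.    0.71  0.    0.71]
orange [254.11 262.88] 2778 [ 692.49 -154.98  285.6 ]
red [248.82 151.39] 111 [ 684.13 -160.87   28.06]
red [  8.09 167.7 ] 161 [ 678.52 -346.55  160.41]
red [296.58 184.07] 642 [ 685.93 -124.2   182.81]
blue [301.05 126.48] 1734 [ 649.72 -112.25  104.81]
blue [213.2  133.25] 1743 [ 656.16 -191.93  104.8 ]
yellow [255.3   80.51] 2502 [ 604.61 -151.45   16.27]
yellow [245.67  30.97] 33 [ 550.42 -164.07   15.9 ]
yellow [255.3  121.76] 176 [ 644.14 -154.07  109.07]
yellow [253.99 300.71] 456 [ 708.07 -154.96  287.22]
time_s: 7.8
tool_pos: [640.1, -155.1, 254.4]
tcp_rot: [-0.0, 0.707, 0.0, 0.708]
wrist_force: [0.3, -0.5, -2.9]
grip_width: 0.198
t 7.8 tcp [ 640.09 -155.11  254.45] [-0.    0.71  0.    0.71]
orange [254.03 262.35] 2718 [ 631.51 -155.18  288.26]
red [ 22.58 238.32] 230 [ 678.04 -348.7   162.24]
blue [257.28 188.73] 3270 [ 650.18 -149.77  104.65]
blue [  4.62 293.97] 404 [ 839.19 -518.79    7.96]
yellow [258.09 134.04] 2105 [ 614.82 -147.95   16.24]
yellow [257.93 186.19] 288 [ 646.22 -151.39  109.01]
yellow [254.43 299.86] 508 [ 646.77 -155.16  290.28]
```

View pics/w5.png

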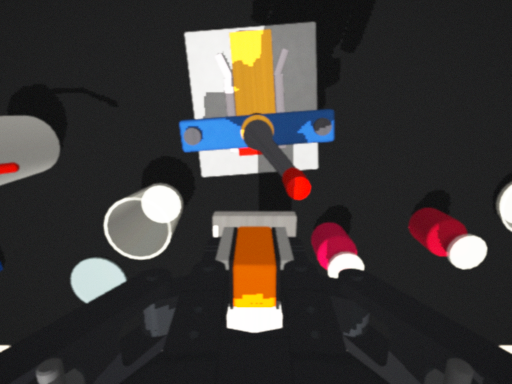

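The picture shows the press square in view: base spans (186–318, 22–177), bridge about (180–335,112–150), screw axis (258,131), knob (297,184). The pink bottle at (340,250) and beaker at (140,225) are nearby. I'll fit the base, bridge and channel next.

```bash
cat > press.py <<'E'
from h import *
def rect(f,P,m,z):
    v,u=np.nonzero(m);r=cv2.minAreaRect(np.array([onplane(f,a,b,z,P)[:2] for a,b in zip(u,v)],np.float32));return r
kr=[]
for n in("w5","w6"):
    f=dict(np.load(f"pics/{n}.npz"));P=(f["Pr"],f["Pt"]);C=cloud(f,P);hsv=cv2.cvtColor(f["frame"],cv2.COLOR_RGB2HSV)
    near=(abs(C[...,0]-640)<150)&(abs(C[...,1]+155)<110)
    bl=near&(C[...,2]>100)&(C[...,2]<107)&(hsv[...,0]>100)&(hsv[...,0]<130)&(hsv[...,1]>100)
    print(n,"bridge",rect(f,P,bl,105),"z",np.median(C[bl][:,2]))
    ba=near&(C[...,2]>8)&(C[...,2]<13.6);ba=cv2.morphologyEx(ba.astype(np.uint8),cv2.MORPH_OPEN,np.ones((3,3)))>0
    print(" base",rect(f,P,ba,12),"z",np.median(C[ba][:,2]))
    an=near&(C[...,2]>13.6)&(C[...,2]<19)&(hsv[...,1]>100)&(C[...,0]<640);an=cv2.morphologyEx(an.astype(np.uint8),cv2.MORPH_OPEN,np.ones((3,3)))>0
    print(" anvil",rect(f,P,an,16.3),"z",np.median(C[an][:,2]),np.percentile(C[an][:,2],[10,90]))
    kn=near&(C[...,2]>150)&(C[...,2]<200)&((hsv[...,0]<6)|(hsv[...,0]>174))&(hsv[...,1]>150)
    z=np.percentile(C[kn][:,2],95);t=kn&(C[...,2]>z-3)
    if t.sum()<20: continue
    print(" knob top z",z,"rect",rect(f,P,t,z),t.sum())
    v,u=np.nonzero(t);(c,r)=cv2.minEnclosingCircle(np.c_[u,v].astype(np.float32));print(" circ px",c,r)
    sc=near&(C[...,2]>140)&(C[...,2]<178)&~kn;print(" dark above: z",np.percentile(C[sc][:,2],[5,50,95]),"med",np.median(C[sc],0))
E
python3 press.py
```

```text
w5 bridge ((653.9180908203125, -151.99990844726562), (29.720407485961914, 143.26239013671875), 4.309580326080322) z 104.81383226025997
 base ((629.3014526367188, -153.68728637695312), (169.089111328125, 149.20028686523438), 4.308539867401123) z 11.929889713600232
 anvil ((595.3345336914062, -156.5480194091797), (91.38636016845703, 47.72407531738281), 4.2684173583984375) z 16.26611933134359 [15.22 17.3 ]
 knob top z 184.19319680774848 rect ((687.8407592773438, -123.51225280761719), (17.09769058227539, 16.888378143310547), 59.18022537231445) 448
 circ px (298.1153869628906, 187.05384826660156) 12.27079963684082
 dark above: z [145.08 147.64 149.36] med [ 661.29 -145.34  147.64]
w6 bridge ((652.9224853515625, -152.1659393310547), (30.454259872436523, 142.8799285888672), 4.313077449798584) z 104.77455096716841
 base ((628.9425048828125, -153.60809326171875), (169.04722595214844, 149.20831298828125), 4.309249401092529) z 11.900556078458578
 anvil ((595.2672729492188, -156.1967315673828), (91.72610473632812, 47.609230041503906), 3.831833600997925) z 16.276151474583287 [15.24 17.26]
```

Press pose: origin about (653.8,-151.9), yaw 4.3° (base and bridge agree), anvil top at z about 16.3, crank about 2.5 rad. Next I'll stage in front of the mouth.

```bash
python3 -m creep '[0,0,-0.02,0,0,0,-1, 0,-0.004,-0.04,0,0,0,-1, 0,-0.004,-0.04,0,0,0,-1, 0,-0.004,-0.04,0,0,0,-1, 0,-0.004,-0.04,0,0,0,-1, 0,-0.002,-0.04,0,0,0,-1, 0,0,-0.03,0,0,0,-1, 0,0,-0.01,-0.075,0,0,-1]';  python3 -m creep '[0.02,0,0,0,0,0,-1, 0.04,0,0,0,0,0,-1, 0.04,0,0,0,0,0,-1, 0.04,0,0,0,0,0,-1, 0.03,0,0,0,0,0,-1, 0.02,0,0,0,0,0,-1, 0,0,0,0,0,0,-1, 0,0,0,0,0,0,-1]'
cat > cams.py <<'E'
import sys;from h import *
from station import manip
n0=sys.argv[1];o=manip.get_obs();print(o["time_s"],o["tool_pos"],o["wrist_force"],o["tcp_rot"])
for n in("scene","side"):
    f=manip.grab_frame(n);np.savez(f"pics/{n}{n0}.npz",**f);cv2.imwrite(f"pics/{n}{n0}.png",f["frame"][:,:,::-1])
    P=campose(f);C=cloud(f,P);ok=f["depth"]>0
    for k in("orange","green"):
        for c,a,m in blobs(f,*COL[k]): print(n,k,c,a,np.median(C[m&ok],0), np.percentile(C[m&ok][:,2],[5,95]))
    # plate top: bright low-saturation pixels near the expected plate
    T=o["tool_pos"];d=np.array([.9972,.075]);rel=C[...,:2]-T[:2];s=rel@d;l=rel@np.array([-.075,.9972])
    z0=T[2]-14
    m=(s>15)&(s<148)&(abs(l)<19)&(abs(C[...,2]-z0-8)<6)
    hsv=cv2.cvtColor(f["frame"],cv2.COLOR_RGB2HSV);m&=(hsv[...,1]<60)&(hsv[...,2]>90)
    if m.sum()>20:
        A=np.c_[s[m],l[m],np.ones(m.sum())];q=np.linalg.lstsq(A,C[m][:,2]-z0,rcond=None)[0];print(n,"plate top rel z0: slope_s,slope_l,z",q,m.sum(),"l range",np.percentile(l[m],[2,98]),"s",np.percentile(s[m],[2,98]))
E
python3 cams.py 2
```

```text
time_s: 8.65
tool_pos: [379.6, -174.1, 254.5]
tcp_rot: [-0.027, 0.706, 0.026, 0.707]
wrist_force: [0.7, 0.4, -3.4]
grip_width: 0.194
time_s: 9.45
tool_pos: [381.7, -174.1, 64.4]
tcp_rot: [-0.027, 0.706, 0.026, 0.707]
wrist_force: [0.6, 0.6, -1.9]
grip_width: 0.196
9.45 [ 381.72 -174.12   64.4 ] [ 0.57  0.62 -1.91] [-0.03  0.71  0.03  0.71]
scene orange [257.96 122.67] 24 [372.2  375.12  28.96] [-1.46 41.15]
scene orange [218.78 138.39] 82 [291.05 196.96  56.99] [ 1.16 69.8 ]
scene orange [181.   214.12] 26 [ 391.71 -175.63   98.41] [ 76.02 110.99]
scene orange [254.54 257.23] 13 [ 678.3  -153.83   28.47] [14.32 32.92]
scene green [259.78 143.5 ] 18 [432.5  291.21  18.77] [14.14 23.85]
scene green [211.29 175.66] 111 [359.52  44.17  32.72] [20.33 37.06]
scene green [211.2  230.79] 80 [ 509.28 -167.2    74.63] [69.51 78.13]
scene plate top rel z0: slope_s,slope_l,z [-0.   -0.01  8.85] 266 l range [-18.62  18.31] s [ 18.16 145.14]
side orange [336.64 263.62] 183 [286.14 216.01  50.21] [ 0.14 68.41]
side orange [291.22 304.38] 60 [373.36 381.47  29.17] [-1.11 39.1 ]
side green [289.12 179.88] 65 [ 510.95 -164.84   73.28] [-2.37 76.36]
side green [320.85 232.32] 194 [355.94  56.04  30.8 ] [-1.12 34.5 ]
side green [277.12 282.24] 83 [429.6  296.83  17.5 ] [ 0.18 20.94]
side plate top rel z0: slope_s,slope_l,z [ 0.   -0.02  7.82] 165 l range [-17.81  17.68] s [ 16.75 144.73]
```

The holder hangs level, so slope is about 0. I'll shift 1.7 mm laterally, lower to about 2 mm above anvil height, and go in part way.

```bash
python3 -m creep '[0.015,0.0017,0,0,0,0,-1, 0.011,0,0,0,0,0,-1, 0.005,0,0,0,0,0,-1, 0,0,0,0,0,0,-1, 0,0,0,0,0,0,-1]';  python3 -m creep '[0,0,0.01,0,0,0,-1, 0,0,0.015,0,0,0,-1, 0,0,0.015,0,0,0,-1, 0,0,0.010,0,0,0,-1, 0,0,0,0,0,0,-1, 0,0,0,0,0,0,-1]'; python3 cams.py 3
```

```text
time_s: 10.05
tool_pos: [381.0, -172.4, 32.7]
tcp_rot: [-0.027, 0.707, 0.026, 0.707]
wrist_force: [-0.5, -0.4, -3.0]
grip_width: 0.199
time_s: 10.65
tool_pos: [430.5, -168.3, 32.2]
tcp_rot: [-0.027, 0.707, 0.027, 0.706]
wrist_force: [-0.5, -0.4, -2.3]
grip_width: 0.196
10.65 [ 430.54 -168.31   32.2 ] [-0.5  -0.39 -2.28] [-0.03  0.71  0.03  0.71]
scene orange [257.96 122.67] 24 [372.34 374.82  27.83] [ 0.29 39.58]
scene orange [218.78 138.39] 82 [290.51 196.18  57.63] [ 2.17 70.78]
scene orange [194.61 223.17] 23 [ 440.15 -168.11   66.59] [42.46 99.3 ]
scene orange [254.54 257.23] 13 [ 678.25 -154.32   26.9 ] [14.81 30.05]
scene green [259.78 143.5 ] 18 [432.91 289.74  18.08] [14.13 23.28]
scene green [211.38 175.64] 109 [359.46  43.76  32.33] [22.19 36.57]
scene green [224.11 240.43] 72 [ 557.93 -162.23   42.27] [38.1 45.7]
scene plate top rel z0: slope_s,slope_l,z [-0.01 -0.01  8.82] 264 l range [-18.37  18.5 ] s [ 17.23 145.31]
side orange [336.64 263.62] 183 [285.94 215.99  49.16] [ 1.03 68.46]
side orange [291.18 304.31] 61 [373.63 380.83  29.14] [-1.11 39.84]
side green [275.11 188.5 ] 36 [ 552.96 -149.37   40.12] [32.89 42.6 ]
side green [320.94 232.3 ] 197 [355.35  54.52  30.88] [-1.24 33.99]
side green [277.13 282.23] 87 [429.78 296.57  17.39] [-1.32 20.63]
side plate top rel z0: slope_s,slope_l,z [-0.    0.02  6.62] 163 l range [-18.02  18.36] s [ 18.23 140.61]
```

```bash
python3 -m creep '[0,-0.0004,0.007,0,0,0,-1, 0,0,0.01,0,0,0,-1, 0,0,0.01,0,0,0,-1, 0,0,0.005,0,0,0,-1, 0,0,0,0,0,0,-1]';  python3 -m creep '[0,0,0.01,0,0,0,-1, 0,0,0.015,0,0,0,-1, 0,0,0.015,0,0,0,-1, 0,0,0.008,0,0,0,-1, 0,0,0.002,0,0,0,-1, 0,0,0,0,0,0,-1, 0,0,0,0,0,0,-1]'
```

```text
time_s: 11.25
tool_pos: [463.6, -166.4, 32.4]
tcp_rot: [-0.027, 0.706, 0.027, 0.707]
wrist_force: [-0.7, 1.0, -3.5]
grip_width: 0.197
time_s: 11.95
tool_pos: [511.8, -162.6, 32.0]
tcp_rot: [-0.026, 0.707, 0.027, 0.706]
wrist_force: [-0.4, 0.2, -4.1]
grip_width: 0.195
```

```bash
python3 -m creep '[0.001,0,0.004,0,0,0,-1, 0,0,0.004,0,0,0,-1, 0,0,0.002,0,0,0,-1, 0,0,0,0,0,0,-1]';python3 -m creep '[0.0005,0,0.001,0,0,0,-1, 0,0,0.001,0,0,0,-1, 0,0,0.001,0,0,0,-1, 0,0,0,0,0,0,-1]'; python3 -m creep '[0,0,0.001,0,0,0,-1, 0,0,0.001,0,0,0,-1, 0,0,0,0,0,0,-1]'
```

```text
time_s: 12.35
tool_pos: [522.8, -162.0, 31.4]
tcp_rot: [-0.027, 0.706, 0.026, 0.707]
wrist_force: [0.1, -0.1, -4.0]
grip_width: 0.198
time_s: 12.75
tool_pos: [525.5, -161.7, 30.8]
tcp_rot: [-0.027, 0.707, 0.027, 0.707]
wrist_force: [-0.2, -0.6, -2.3]
grip_width: 0.197
time_s: 13.05
tool_pos: [527.6, -161.6, 30.8]
tcp_rot: [-0.027, 0.707, 0.026, 0.707]
wrist_force: [0.7, 0.1, -2.9]
grip_width: 0.196
```

```bash
python3 -m creep '[0,0,0.0005,0,0,0,-1, 0,0,0.0005,0,0,0,-1, 0,0,0,0,0,0,-1]'; python3 -m creep '[0,0,0.0005,0,0,0,-1, 0,0,0.0005,0,0,0,-1, 0,0,0,0,0,0,-1]';  python3 -m creep '[0.0005,0,0.0003,0,0,0,-1,0,0,0.0003,0,0,0,-1, 0,0,0,0,0,0,-1]'
```

```text
time_s: 13.35
tool_pos: [528.5, -161.5, 30.8]
tcp_rot: [-0.027, 0.707, 0.027, 0.707]
wrist_force: [0.4, -1.0, -3.0]
grip_width: 0.199
time_s: 13.65
tool_pos: [528.7, -161.4, 30.6]
tcp_rot: [-0.026, 0.707, 0.027, 0.706]
wrist_force: [-5.4, -0.5, -0.0]
grip_width: 0.194
time_s: 13.95
tool_pos: [528.6, -161.5, 30.3]
tcp_rot: [-0.026, 0.708, 0.027, 0.706]
wrist_force: [-11.1, 0.5, 5.7]
grip_width: 0.2
```

Contact with the stop at 11 N, at the expected position. I'll ease off slightly, settle and let go.

```bash
python3 -m creep '[0.0003,0,-0.0002,0,0,0,-1, 0,0,0,0,0,0,-1]'; python3 -m creep '[0,0,0,0,0,0,0, 0,0,0,0,0,0,0, 0,0,0,0,0,0,0, 0,0,0,0,0,0,0]';  python3 -m creep '[-0.02,0,0,0,0,0,0, -0.04,0,0,0,0,0,0, -0.04,0,0,0,0,0,0, -0.04,0,0,0,0,0,0, -0.04,0,0,0,0,0,0, -0.04,0,0,0,0,0,0, 0,0,0,0,0,0,0, 0,0,0,0,0,0,0]'; python3 look.py w7
```

```text
time_s: 14.15
tool_pos: [528.6, -161.5, 30.3]
tcp_rot: [-0.026, 0.707, 0.027, 0.706]
wrist_force: [-11.0, 0.8, 7.1]
grip_width: 0.197
time_s: 14.55
tool_pos: [530.2, -161.5, 30.2]
tcp_rot: [-0.027, 0.706, 0.026, 0.707]
wrist_force: [-0.1, 1.0, 0.2]
grip_width: 0.499
time_s: 15.35
tool_pos: [530.7, -161.7, 251.6]
tcp_rot: [-0.027, 0.706, 0.026, 0.708]
wrist_force: [0.3, 0.8, -0.9]
grip_width: 0.501
t 15.35 tcp [ 530.7  -161.7   251.58] [-0.03  0.71  0.03  0.71]
orange [255.29 157.76] 78 [ 519.51 -161.75   50.56]
green [460.7   21.43] 2166 [359.28  45.83  32.15]
green [254.73 252.11] 360 [ 641.45 -152.87   40.12]
blue [253.72 285.16] 2347 [ 647.23 -158.17  104.51]
blue [  3.81 332.85] 167 [ 822.72 -520.38    7.92]
yellow [254.97 168.97] 252 [ 528.92 -161.11   66.2 ]
yellow [254.24 288.91] 371 [ 649.03 -153.6   108.91]
```

View pics/w7.png

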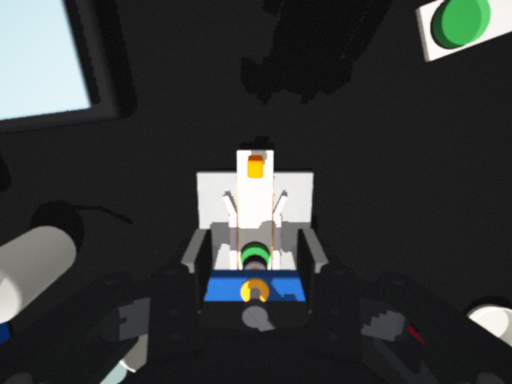

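Home: post top at (528.9,-161.1,66.2), which is s=-125.2 and lateral +0.2 mm. The black pad is visible over the green cell at about (255,255). I'll read its height from depth to estimate where contact comes.

```bash
python3 - <<'E'
from h import *
f=dict(np.load("pics/w7.npz"));P=(f["Pr"],f["Pt"]);C=cloud(f,P)
for v in range(236,274):
    for u in (255,262): print(v,u,C[v,u],f["frame"][v,u],end=" | ")
    print()
E
```

```text
236 255 [ 627.34 -153.45   24.02] [158 154 148] | 236 262 [ 626.88 -144.23   23.48] [157 151 148] | 
237 255 [ 628.44 -153.37   24.75] [156 150 146] | 237 262 [ 628.2  -144.13   23.71] [159 154 148] | 
238 255 [ 630.22 -153.23   23.96] [158 152 147] | 238 262 [ 629.61 -144.01   23.76] [159 154 149] | 
239 255 [ 631.59 -153.13   24.09] [154 150 144] | 239 262 [ 631.19 -143.87   23.44] [159 153 148] | 
240 255 [ 632.51 -153.06   25.19] [145 139 135] | 240 262 [ 632.62 -143.75   23.44] [155 151 148] | 
241 255 [ 634.27 -152.92   24.49] [91 88 86] | 241 262 [ 633.74 -143.68   24.12] [154 150 145] | 
242 255 [ 634.02 -152.94   28.08] [42 46 41] | 242 262 [ 635.02 -143.58   24.45] [139 135 131] | 
243 255 [ 635.22 -152.85   28.55] [30 49 32] | 243 262 [ 635.44 -143.59   26.6 ] [87 83 82] | 
244 255 [ 635.2  -152.86   31.56] [28 65 34] | 244 262 [ 635.75 -143.62   28.95] [38 44 37] | 
245 255 [ 635.96 -152.8    32.91] [29 70 35] | 245 262 [ 636.83 -143.55   29.67] [29 50 32] | 
246 255 [ 634.98 -152.88   37.84] [37 91 45] | 246 262 [ 637.4  -143.55   31.44] [31 66 33] | 
247 255 [ 635.16 -1
[... 1928 characters left out ...]
.62] [135 125 128] | 
267 255 [ 644.85 -152.17   72.95] [140 115  89] | 267 262 [ 644.12 -143.97   73.13] [143 136 138] | 
268 255 [ 645.11 -152.15   74.79] [125  91  48] | 268 262 [ 645.32 -143.87   73.33] [133 128 134] | 
269 255 [ 645.26 -152.14   76.79] [81 68 55] | 269 262 [ 647.17 -143.7    72.4 ] [ 88  92 107] | 
270 255 [ 639.63 -152.59   88.66] [36 47 68] | 270 262 [ 638.91 -144.77   88.86] [40 55 85] | 
271 255 [ 639.16 -152.63   91.59] [23 44 79] | 271 262 [ 638.37 -144.89   91.93] [20 44 77] | 
272 255 [ 638.94 -152.65   94.07] [21 45 78] | 272 262 [ 639.19 -144.84   92.65] [22 44 80] | 
273 255 [ 639.57 -152.61   95.09] [20 45 79] | 273 262 [ 638.05 -145.02   96.65] [22 47 81] |
```

Pad underside is about z 54 and cell top 40.3, so contact should come near crank 6.1 rad (start about 2.5). Moving over the knob.

```bash
python3 -m creep '[0,0.004,0.02,0,0,0,0.5, 0,0.006,0.035,0,0,0,0.5, 0,0.006,0.04,0,0,0,0.5, 0,0.006,0.035,0,0,0,0.5, 0,0.0046,0.02,0,0,0,0.5, 0,0,0.0097,0,0,0,0.5, 0.02,0,0,0,0,0,0.5, 0.02,0,0,0,0,0,0.5]'; python3 -m creep '[0,0,0,0,0,0,0.5, 0,0,0,0,0,0,0.5]'; python3 look.py w8; sed -i 's/("w5","w6")/("w8",)/' press.py; python3 press.py | grep -A1 knob
```

```text
time_s: 16.2
tool_pos: [686.8, -122.5, 207.3]
tcp_rot: [-0.026, 0.707, 0.027, 0.706]
wrist_force: [-0.4, -0.4, -0.0]
grip_width: 0.749
time_s: 16.4
tool_pos: [685.9, -122.7, 207.9]
tcp_rot: [-0.026, 0.708, 0.027, 0.705]
wrist_force: [-0.2, 0.4, 0.2]
grip_width: 0.755
t 16.4 tcp [ 685.91 -122.65  207.91] [-0.03  0.71  0.03  0.71]
orange [225.41  11.39] 252 [ 539.34 -158.77   50.54]
green [228.02 127.23] 164 [ 638.6  -151.16   40.38]
red [252.74 224.33] 1009 [ 684.56 -123.35  182.6 ]
blue [169.11 148.95] 2277 [ 654.33 -192.52  104.79]
blue [270.49 149.16] 2374 [ 648.87 -112.95  104.79]
yellow [221.43   2.98] 139 [ 537.09 -161.03   66.17]
yellow [250.12  68.09] 33 [ 578.72 -134.45   16.21]
yellow [225.53 144.01] 360 [ 645.52 -146.27  109.04]Traceback (most recent call last):
  File "press.py", line 13, in <module>
    print(" anvil",rect(f,P,an,16.3),"z",np.median(C[an][:,2]),np.percentile(C[an][:,2],[10,90]))
                   ~~~~^^^^^^^^^^^^^
  File "press.py", line 3, in rect
    v,u=np.nonzero(m);r=cv2.minAreaRect(np.array([onplane(f,a,b,z,P)[:2] for a,b in zip(u,v)],np.float32));return r
                        ~~~~~~~~~~~~~~~^^^^^^^^^^^^^^^^^^^^^^^^^^^^^^^^^^^^^^^^^^^^^^^^^^^^^^^^^^^^^^^^^^^
cv2.error: OpenCV(4.12.0) /io/opencv/modules/imgproc/src/convhull.cpp:143: error: (-215:Assertion failed) total >= 0 && (depth == CV_32F || depth == CV_32S) in function 'convexHull'
```

```bash
sed -i '/an=near/d;/ anvil/d' press.py; python3 press.py | grep -A1 knob; python3 - <<'E'
from station import manip
from scipy.spatial.transform import Rotation as R
o=manip.get_obs();print(o["tool_pos"],R.from_quat(o["tcp_rot"]).as_matrix())
E
```

```text
knob top z 184.1489233124799 rect ((687.4839477539062, -123.06172180175781), (17.06316566467285, 17.150850296020508), 57.08620071411133) 632
 circ px (253.35714721679688, 230.07142639160156) 14.682107925415039
[ 686.71291051 -122.87452494  209.6113086 ] [[-1.14789457e-03 -7.48817145e-02  9.97191762e-01]
 [ 3.10026071e-04  9.97192345e-01  7.48821151e-02]
 [-9.99999293e-01  3.95112218e-04 -1.12145639e-03]]
```

```bash
python3 -m creep '[0.025,0,0,0,0,0,0.5, 0.02,0,0,0,0,0,0.5, 0.013,0,0,0,0,0,0.5, 0,0,0,0,0,0,0.5, 0,0,0,0,0,0,-1, 0,0,0,0,0,0,-1, 0,0,0,0,0,0,-1, 0,0,0,0,0,0,-1]' 50; python3 -m creep '[0,0,0,0,0,0,-1, 0,0,0,0,0,0,-1]'
cat > chk.py <<'E'
"""crank state from the gripped knob: angle, radius, tangential force resisting clockwise; exit 1 if over limit"""
import sys,numpy as np
from station import manip
c=np.array([653.8,-151.9]);o=manip.get_obs();r=o["tool_pos"][:2]-c;yaw=.0752
th=(np.pi+yaw-np.arctan2(r[1],r[0]))%(2*np.pi);n=r/np.linalg.norm(r);t=np.array([n[1],-n[0]])
F=o["wrist_force"];ft=-F[:2]@t
print(f"   t {o['time_s']:.2f} th {th:.3f} r {np.linalg.norm(r):.1f} z {o['tool_pos'][2]:.1f} Ftan {ft:.1f} Frad {F[:2]@n:.1f} Fz {F[2]:.1f}")
sys.exit(int(ft>float(sys.argv[1])))
E
python3 chk.py 99
python3 - <<'E'
import numpy as np
th0=2.53;d=0.2
th=th0+d*np.arange(0,18)
x=-45*np.cos(th);y=45*np.sin(th)
for i in range(17): print(f"{th[i+1]:.2f}  0.0008,{(y[i+1]-y[i])/1e3:.4f},{(x[i+1]-x[i])/1e3:.4f}")
E
```

```text
time_s: 17.25
tool_pos: [687.9, -123.2, 153.7]
tcp_rot: [-0.027, 0.706, 0.026, 0.707]
wrist_force: [0.2, -0.8, 2.9]
grip_width: 0.195
time_s: 17.45
tool_pos: [687.9, -123.2, 153.6]
tcp_rot: [-0.027, 0.706, 0.026, 0.707]
wrist_force: [-0.9, -0.4, 6.1]
grip_width: 0.19
   t 17.45 th 2.518 r 44.5 z 153.6 Ftan 0.3 Frad -1.0 Fz 6.1
2.73  0.0008,-0.0078,0.0044
2.93  0.0008,-0.0086,0.0028
3.13  0.0008,-0.0089,0.0010
3.33  0.0008,-0.0089,-0.0008
3.53  0.0008,-0.0086,-0.0026
3.73  0.0008,-0.0079,-0.0042
3.93  0.0008,-0.0069,-0.0057
4.13  0.0008,-0.0057,-0.0070
4.33  0.0008,-0.0042,-0.0080
4.53  0.0008,-0.0025,-0.0086
4.73  0.0008,-0.0007,-0.0090
4.93  0.0008,0.0011,-0.0089
5.13  0.0008,0.0028,-0.0085
5.33  0.0008,0.0044,-0.0078
5.53  0.0008,0.0059,-0.0068
5.73  0.0008,0.0071,-0.0055
5.93  0.0008,0.0081,-0.0039
```

```bash
python3 -m creep '[0.0008,-0.0078,0.0044,0,0,0,-1, 0.0008,-0.0086,0.0028,0,0,0,-1, 0.0008,-0.0089,0.0010,0,0,0,-1, 0.0008,-0.0089,-0.0008,0,0,0,-1]' >/dev/null; python3 chk.py 20 && python3 -m creep '[0.0008,-0.0086,-0.0026,0,0,0,-1, 0.0008,-0.0079,-0.0042,0,0,0,-1, 0.0008,-0.0069,-0.0057,0,0,0,-1]'>/dev/null; python3 chk.py 20
```

```text
t 17.85 th 3.293 r 44.8 z 150.7 Ftan 4.7 Frad 0.5 Fz 7.0
   t 18.15 th 3.903 r 44.9 z 148.6 Ftan 4.7 Frad 3.0 Fz 5.3
```

```bash
python3 -m creep '[0.0008,-0.0057,-0.0070,0,0,0,-1, 0.0008,-0.0042,-0.0080,0,0,0,-1, 0.0008,-0.0025,-0.0086,0,0,0,-1]' >/dev/null; python3 chk.py 8 && python3 -m creep '[0.0008,-0.0007,-0.0090,0,0,0,-1]'>/dev/null; python3 chk.py 8 && python3 -m creep '[0.0008,0.0011,-0.0089,0,0,0,-1]'>/dev/null; python3 chk.py 8
python3 - <<'E'
import numpy as np
th=4.93+0.1*np.arange(0,24)
x=-45*np.cos(th);y=45*np.sin(th)
for i in range(23): print(f"{th[i+1]:.2f}  0.0004,{(y[i+1]-y[i])/1e3:.4f},{(x[i+1]-x[i])/1e3:.4f}")
E
```

```text
t 18.45 th 4.519 r 45.3 z 146.2 Ftan 6.3 Frad 1.9 Fz 4.1
   t 18.55 th 4.722 r 45.4 z 145.4 Ftan 6.1 Frad 1.5 Fz 4.5
   t 18.65 th 4.924 r 45.5 z 144.6 Ftan 6.7 Frad 1.2 Fz 4.5
5.03  0.0004,0.0012,-0.0043
5.13  0.0004,0.0016,-0.0042
5.23  0.0004,0.0020,-0.0040
5.33  0.0004,0.0024,-0.0038
5.43  0.0004,0.0028,-0.0035
5.53  0.0004,0.0031,-0.0032
5.63  0.0004,0.0034,-0.0029
5.73  0.0004,0.0037,-0.0026
5.83  0.0004,0.0039,-0.0022
5.93  0.0004,0.0041,-0.0018
6.03  0.0004,0.0043,-0.0013
6.13  0.0004,0.0044,-0.0009
6.23  0.0004,0.0045,-0.0005
6.33  0.0004,0.0045,-0.0000
6.43  0.0004,0.0045,0.0004
6.53  0.0004,0.0044,0.0009
6.63  0.0004,0.0043,0.0013
6.73  0.0004,0.0041,0.0017
6.83  0.0004,0.0040,0.0021
6.93  0.0004,0.0037,0.0025
7.03  0.0004,0.0034,0.0029
7.13  0.0004,0.0031,0.0032
7.23  0.0004,0.0028,0.0035
```

```bash
python3 -m creep '[0.0004,0.0012,-0.0043,0,0,0,-1]'>/dev/null; python3 chk.py 8.5 && python3 -m creep '[0.0004,0.0016,-0.0042,0,0,0,-1]'>/dev/null; python3 chk.py 8.5 && python3 -m creep '[0.0004,0.0020,-0.0040,0,0,0,-1]'>/dev/null && python3 chk.py 8.5 && python3 -m creep '[0.0004,0.0024,-0.0038,0,0,0,-1]'>/dev/null && python3 chk.py 8.5 && python3 -m creep '[0.0004,0.0028,-0.0035,0,0,0,-1]'>/dev/null && python3 chk.py 8.5 && python3 -m creep '[0.0004,0.0031,-0.0032,0,0,0,-1]'>/dev/null && python3 chk.py 8.5 && python3 -m creep '[0.0004,0.0034,-0.0029,0,0,0,-1]'>/dev/null && python3 chk.py 8.5 && python3 -m creep '[0.0004,0.0037,-0.0026,0,0,0,-1]'>/dev/null && python3 chk.py 8.5
```

```text
t 18.75 th 5.030 r 45.5 z 144.2 Ftan 6.0 Frad 1.9 Fz 3.9
   t 18.85 th 5.124 r 45.5 z 143.8 Ftan 5.7 Frad 1.2 Fz 5.5
   t 18.95 th 5.221 r 45.5 z 143.4 Ftan 4.9 Frad 1.5 Fz 6.2
   t 19.05 th 5.320 r 45.6 z 143.0 Ftan 5.7 Frad 0.7 Fz 5.8
   t 19.15 th 5.418 r 45.6 z 142.6 Ftan 5.0 Frad 1.0 Fz 5.8
   t 19.25 th 5.515 r 45.6 z 142.2 Ftan 5.4 Frad 1.0 Fz 5.0
   t 19.35 th 5.614 r 45.6 z 141.8 Ftan 5.7 Frad 0.5 Fz 5.7
   t 19.45 th 5.712 r 45.6 z 141.4 Ftan 6.4 Frad 0.6 Fz 6.1
```

```bash
python3 -m creep '[0.0004,0.0039,-0.0022,0,0,0,-1]'>/dev/null; python3 chk.py 7.3 && python3 -m creep '[0.0004,0.0041,-0.0018,0,0,0,-1]'>/dev/null && python3 chk.py 7.3 && python3 -m creep '[0.0004,0.0043,-0.0013,0,0,0,-1]'>/dev/null && python3 chk.py 7.3 && python3 -m creep '[0.0004,0.0044,-0.0009,0,0,0,-1]'>/dev/null && python3 chk.py 7.3 && python3 -m creep '[0.0004,0.0045,-0.0005,0,0,0,-1]'>/dev/null && python3 chk.py 7.3 && python3 -m creep '[0.0004,0.0045,0,0,0,0,-1]'>/dev/null && python3 chk.py 7.3 && python3 -m creep '[0.0004,0.0045,0.0004,0,0,0,-1]'>/dev/null && python3 chk.py 7.3 && python3 -m creep '[0.0004,0.0044,0.0009,0,0,0,-1]'>/dev/null && python3 chk.py 7.3
```

```text
t 19.55 th 5.804 r 45.6 z 141.2 Ftan 8.3 Frad 0.8 Fz 5.6
```

```bash
python3 -m creep '[0.0002,0.0020,-0.0009,0,0,0,-1]'>/dev/null; python3 chk.py 9
```

```text
t 19.65 th 5.852 r 45.6 z 141.0 Ftan 8.4 Frad 1.1 Fz 6.2
```

```bash
python3 -m creep '[0.0002,0.0020,-0.0009,0,0,0,-1]'>/dev/null; python3 chk.py 9
```

```text
t 19.75 th 5.893 r 45.6 z 140.9 Ftan 9.0 Frad 0.0 Fz 6.7
```

```bash
python3 -m creep '[0.0001,0.0016,-0.0006,0,0,0,-1]'>/dev/null; python3 chk.py 9
```

```text
t 19.85 th 5.927 r 45.6 z 140.7 Ftan 9.4 Frad -0.1 Fz 5.0
```

```bash
python3 -m creep '[0.0001,0.0012,-0.0004,0,0,0,-1]'>/dev/null; python3 chk.py 9; python3 - <<'E'
from station import manip
for i in range(4): manip.grab_frame("wrist")
E
python3 chk.py 9
```

```text
t 19.95 th 5.952 r 45.6 z 140.6 Ftan 10.1 Frad 0.5 Fz 5.7
   t 20.15 th 5.954 r 45.6 z 140.6 Ftan 7.6 Frad 0.7 Fz 6.9
```

```bash
python3 -m creep '[0,-0.0003,0,0,0,0,-1, 0,0,0,0,0,0,-1]'>/dev/null; python3 chk.py 99; python3 -m creep '[0,0,0,0,0,0,0, 0,0,0,0,0,0,0, 0,0,0,0,0,0,0, 0,0,0,0,0,0,0]'; python3 -m creep '[-0.01,0,0,0,0,0,0, -0.03,0,0,0,0,0,0, -0.04,0,0,0,0,0,0, -0.04,0,0,0,0,0,0, 0,0,-0.02,0,0,0,0, 0,0,-0.03,0,0,0,0,0,0,0,0,0,0,0,0,0,0,0,0,0,0]'; python3 look.py w9; python3 cams.py 9 | grep -v plate | grep green
```

```text
t 20.35 th 5.953 r 45.6 z 140.6 Ftan 6.4 Frad 0.1 Fz 6.2
time_s: 20.75
tool_pos: [609.7, -167.4, 137.6]
tcp_rot: [-0.026, 0.707, 0.027, 0.706]
wrist_force: [-0.5, -0.1, 0.1]
grip_width: 0.499
time_s: 21.55
tool_pos: [560.1, -171.6, 259.1]
tcp_rot: [-0.026, 0.706, 0.026, 0.707]
wrist_force: [0.9, 0.4, 0.4]
grip_width: 0.496
t 21.55 tcp [ 560.09 -171.59  259.09] [-0.03  0.71  0.03  0.71]
orange [265.9  132.35] 40 [ 519.61 -161.23   47.54]
green [467.1   8.4] 840 [372.45  45.07  31.85]
green [265.93 227.25] 195 [ 638.8  -150.49   39.6 ]
red [251.81 253.16] 328 [ 610.09 -169.93  170.09]
red [ 49.51 303.33] 169 [ 677.35 -349.02  162.96]
blue [229.39 261.15] 980 [ 655.54 -191.8   104.59]
blue [285.97 258.34] 670 [ 644.21 -130.03  104.51]
blue [  6.22 306.57] 223 [ 806.1  -522.22   10.36]
blue [  8.69 330.66] 302 [ 842.83 -518.32   20.14]
yellow [265.43 142.47] 277 [ 529.35 -161.47   66.14]
yellow [265.77 240.77] 30 [ 645.95 -150.88   66.21]
yellow [273.13 259.2 ] 125 [ 645.93 -144.73  109.05]
scene green [259.78 143.5 ] 18 [433.74 291.41  19.57] [10.73 23.29]
scene green [250.5  256.25] 8 [ 667.4  -163.79   39.12] [37.9 43.8]
side green [250.25 186.67] 12 [ 643.21 -141.11   37.  ] [30.75 43.54]
side green [320.91 232.36] 198 [355.59  54.71  30.74] [-0.27 34.46]
side green [276.94 282.21] 82 [430.18 298.17  17.45] [-0.85 20.26]
```

```bash
python3 - <<'E'
import cv2,numpy as np
a=cv2.imread("pics/w9.png");b=cv2.imread("pics/side9.png");c=cv2.imread("pics/scene9.png")
o=np.vstack([np.hstack([cv2.resize(a,(400,300)),cv2.resize(c,(400,300))]),np.hstack([cv2.resize(b,(400,300)),cv2.resize(b[110:230,170:330],(400,300),interpolation=cv2.INTER_CUBIC)])])
cv2.imwrite("pics/final.png",o)
E
sed -i 's/("w8",)/("w9",)/' press.py; python3 press.py
```

```text
w9 bridge ((652.8092041015625, -164.1650848388672), (31.185855865478516, 95.18854522705078), 4.332590103149414) z 104.75224927363178
 base ((609.84521484375, -155.02452087402344), (129.8267364501953, 149.19923400878906), 4.324509143829346) z 11.918617405621774
 knob top z 171.02892480153898 rect ((611.35546875, -169.87313842773438), (16.585880279541016, 15.89268970489502), 4.331478118896484) 300
 circ px (251.5, 255.0) 10.30786418914795
 dark above: z [140.95 146.79 170.05] med [ 605.88 -170.17  146.79]
```

View pics/final.png

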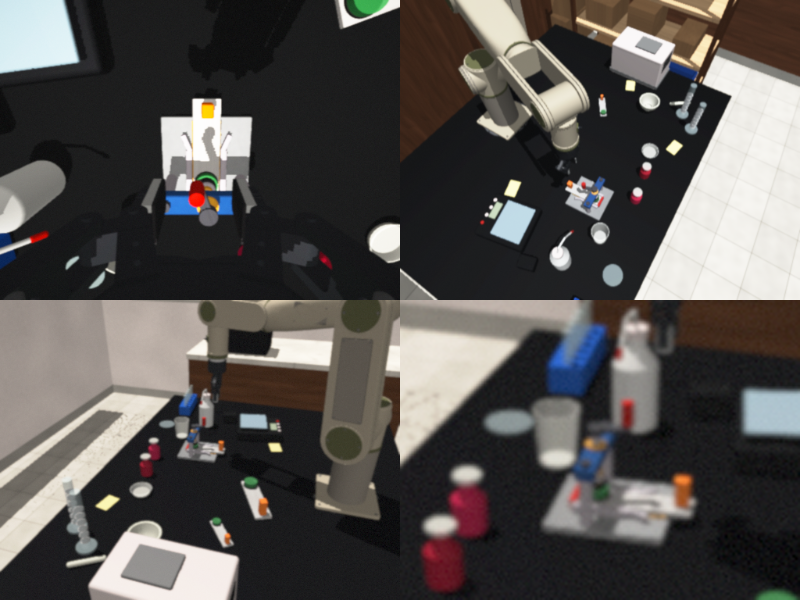

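The last view shows the holder home with the pad on the cell and the crank where I left it (5.96 rad). The bottles, beaker, dish and mortar are standing. Handing in.

```bash
python3 -c "
from station import manip
print(manip.job_done())"
```

```text
the job is handed in; nothing more can be done
None
```

The holder is fully home in the press and clamped. The arm has let go and the job is handed in after about 22 s of robot time; no verdict was reported.

- **Holder:** I gripped the middle-sized paddle by its post and slid it in about level. It touched the stop at about 11 N, under the 25 N limit. The last look put the post within about 1 mm of its home position, with its top at z 66 (anvil about 16.2 plus 50).
- **Crank:** I wound it clockwise from 2.52 to 5.95 rad. Free-running effort read about 5 to 6.5 N, contact came near 5.75 rad, and I stopped at 10.1 N while turning. That is about 1.7 times free running, or roughly 4 to 4.5 N above it. After letting go, the camera put the crank at 5.96 rad, so it had not moved.
- **Surroundings:** In the last pictures the other glassware was standing and looked undisturbed. I compared it by eye and did not measure it.
- **Disagreements:** Contact came about 0.3 rad earlier than the pad height from the depth image suggested. Force readings scatter by about 0.5 N. Just before letting go the knob still carried 6.4 N; I backed off 0.3 mm but not all the way to zero.

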